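# Let the battery out of the gravity feeder

### The job

Two identical gravity feeders stand on the table; one holds a small battery behind its gate, the other a thicker steel roller. With a fingertip, press down the paddle of the battery feeder's rocking lever and keep it down while the lifted gate lets the battery roll by itself into the catch tray, then let the lever come back up so the gate is shut again. Do not touch the battery or the roller, keep the roller's gate shut, and leave everything else where it is.

Things in the scene. Friction and masses are not known exactly. Their poses are not given: they have to be found in the camera images.
- battery_feeder: Feeder with the battery, fixed. Frame: on the table under the middle of its 250 x 94 mm base; +x downhill, z up. Paddle at x -105 mm; lever pivot at x -35, z 85 mm between dark steel cheeks 100 mm high; gate plate across the 62 mm wide open chute at x 20. Chute falls 14 degrees, ends at x 55; then the catch tray, x 55 to 118, walls 36 mm high. Its lever tops out at 93 mm, gate end 115 mm when open.
- battery_lever (a joint): Rocking lever of the battery feeder: 0 rad = gate shut, grows as the paddle is pressed down, stop at 0.40 rad. From about 0.25 rad the battery passes under the gate; 0.30 or more is safely open. A spring brings it back to 0 when let go; the paddle takes about 2 N to start and 5 N at the stop.
- battery_paddle (a point): Middle of the top of the battery feeder's black paddle (32 mm along the lever, 28 mm wide), 93 mm above the table and 70 mm from the pivot when the gate is shut; it sinks 28 mm by the stop, shifting under 4 mm sideways.
- battery_mid (a point): Centre of the battery, a red and white rod 15 mm in diameter and 50 mm long, 23 g. It lies across the chute against the gate at the start.
- battery: The battery as a body; its origin lies on its skin and turns about its axis as it rolls, so use battery_mid for its place.
- battery_catch (a point): Centre of the floor of the battery feeder's catch tray, 8 mm above the table; the battery can rest anywhere between about 23 mm uphill and 24 mm downhill of it.
- roller_feeder: The other feeder, of the same make and size, which holds the steel roller; body frame as for the battery feeder. To be left alone.
- roller_lever (a joint): Rocking lever of the roller's feeder, 0 rad = gate shut. To be left shut.
- roller_paddle (a point): Middle of the top of the paddle of the roller's feeder. Not to be pressed.
- roller: Plain steel roller, 22 mm in diameter, 50 mm long, origin at its centre; lies against its gate. To be left there.
- marker: Bystander: marker pen, 130 mm long, 17 mm thick, lying between the feeders.
- block_b: Bystander: small wooden off-cut, 38 x 60 x 19 mm, between the feeders.
- tape_1: Bystander: roll of masking tape, 104 mm across, 25 mm high.
- tape_measure: Bystander: tape measure, 36 x 77 x 62 mm.
- driver: Bystander: screwdriver with a yellow handle, 172 mm long, 28 mm high.

How it is judged:
On the way, in this order (a step that is already met when the one before it is completed fails the run):
1. the battery feeder's gate is lifted: its lever is pressed past 0.20 rad (value of joint battery_lever above 0.2 rad and contact force between the fingers and battery_feeder above 0.3 N), for 0.1 s.
2. the battery has rolled into the catch tray (x of battery_mid in the frame of battery_feeder above 0.06 m and z of battery_mid in the frame of battery_feeder below 0.025 m), for 0.2 s.
At the end, for the whole second after the job is handed in: The battery lies at rest (under 0.03 m/s) in its feeder's catch tray, centre 60 to 118 mm downhill of the feeder's origin and under 25 mm high; its lever is back within 0.04 rad of shut; the other lever is within 0.04 rad of shut and the roller still lies behind its gate (all of step 2 and x of battery_mid in the frame of battery_feeder below 0.118 m and y of battery_mid in the frame of battery_feeder between -0.033 and 0.033 m and linear speed of battery below 0.03 m/s and value of joint each of battery_lever, roller_lever below 0.04 rad and x of roller in the frame of roller_feeder between -0.01 and 0.02 m); the robot touches nothing.
It fails at once if the battery or the roller is touched by the robot (contact force between any of the arm, the fingers and battery above 0.3 N or contact force between any of the arm, the fingers and roller above 0.3 N).
It fails at once if the battery is lifted or carried (z of battery_mid in the frame of battery_feeder above 0.06 m).
It fails at once if the other feeder's gate is lifted (lever past 0.08 rad) (value of joint roller_lever above 0.08 rad).
It fails at once if the roller is moved by more than 15 mm (distance of roller from where it was at the start of the episode above 0.015 m).
It fails at once if another thing on the table is moved by more than 20 mm (distance of any of marker, block_b, tape_1, tape_measure, driver from where it was at the start of the episode above 0.02 m).
It also fails if it takes over 35 s, if anything falls off the work surface, if the arm or the gripper's body presses on something with over 40 N, if the wrist force passes 120 N, or if a joint passes its speed limit or range.

### The arm

A 6-joint arm with a two-finger parallel gripper is mounted at the origin on a cart in front of the work surface, level with it; the furniture and walls round the work are solid. World frame = base frame: x ahead of the robot, y to its left, z up, the work surface at z = 0. Lengths are in m, angles in rad, forces in N, time in s.
With the tool pointing down it reaches from about 0.15 to 0.775 m from the base axis. Payload 6.1 kg.
Tool frame: the origin (TCP) lies between the finger pads; the fingertips stand 8 mm ahead of it and the grasp point (between the pads) lies 11 mm behind it; y points along the fingers, x is the direction in which the jaws open and shut, and the axes are right-handed (so a half turn about y gives the same grasp; the last joint's range is limited). The gripper opens to 85 mm and grips with 20 to 120 N. Pads are 22 mm wide; open, the fingers measure 114 mm over their backs; the gripper's body (76 mm by 85 mm) begins 54 mm behind the grasp point. The pads swing forward as they close: fully open they stand 13 mm farther back than shut.
Start: joints at [1.323, 0.126, -0.04, 1.405, 0, 1.571], TCP at [0.129, 0.509, 0.239] pointing down, gripper open.
Joint ranges: [-2.72, 2.72], [-0.95, 1.95], [-1.27, 1.35], [-1.78, 2.02], [-1.46, 1.47], [-3.14, 3.14]. Speed limits (rad/s): [2.39, 2.39, 3.01, 3.14, 3.14, 3.14].

### API

Orientations are given as a rotation vector (axis times angle).
In Python, from cell import arm, get_image, job_done gives the robot as it stands. The module is installed in compiled form; this text tells all that it offers.
- The arm moves only by the tool jog_arm, never from a script. Its argument "motion" is one flat list of numbers, 4 for each row, row after row: the shift along the world's x, y, z in units of 0.5 m (1.0 is 0.5 m), then the turn about the world's z in units of 90 degrees (1.0 is 90 degrees). In form: [tx, ty, tz, twist, tx, ty, tz, twist, ...]. A call has 1 to 12 rows; each row is the pose to reach, as a shift and turn from the pose commanded when the call began; what a row does not reach only later rows make up. A row lasts 1/8 s, in which the tool goes at most 62.5 mm and 10.7 degrees, less where a joint would pass 70% of its speed; a pose out of reach is approached as far as the arm can. A call with a number of a shift or a turn outside -1 to 1 is refused whole. A call with a gripper value outside its range is refused whole. "fingers" is the opening, from 0 (shut) to 1 (fully open), set as the call begins (left out, the last holds). The fingers move at their own pace and stop on an object; "squeeze" is the grip in N (left out, the last holds). Time passes only in rows, so rows that repeat a pose let the fingers close. It gives the time, the measured TCP pose, the force and the opening at its end, in the units of the state.
- arm.sense(): the state, without advancing time (a new reading comes with each control period).
- get_image(name): name is "scene" or "top" or "wrist"; returns a dict with "pixels" (400x640x3 uint8, blue, green, red), "K" (3x3 intrinsics, pixels), "k1" (the pictures are not rectified: a ray, as slopes to the right and down, at radius r is drawn at 1 + k1 r^2 times it, then the intrinsics apply), "xyz" and "rotation" of the camera in the world. Camera axes: x right, y down, z forward; pixel columns grow to the right and rows downward; lengths in m; the calibration is good to about 2 mm. A picture is of the moment at which its call begins. There is no depth.
- job_done(): hands the job in, once; it reports no verdict.
The state is a dict: "t": time; "joint_positions": joint angles; "joint_velocities": joint speeds; "joint_efforts": joint torques, N m; "eef_pos": TCP position; "orientation": TCP orientation; "force": force on the tool from outside, world axes, zero at the start; "moment": the same for the moment, N m; "gripper_width": finger opening in m.
Only numpy, scipy, OpenCV 4.12 (cv2) and the standard library are available. Lean on these libraries where they do the work, as an engineer would, in place of code of your own. Each camera call takes 0.05 s, during which the arm holds its last target.

## Working session

There is one attempt and no reset: what is moved stays moved. The work goes in short steps, Python scripts to look and compute and a tool call to move; the robot and the scene stay as the last step left them, time stands still between calls to the robot, and variables do not carry over. Pictures are saved under pics/ and viewed, and the job is handed in when it is done.

Besides the shell and the picture viewer there is one more tool, called after ">>>" as a command line: name --argument value ..., lists and objects as JSON in quotes. jog_arm: Moves the arm, as the interface text tells. Shifts and turns lie within -1 to 1; 1 stands for 0.5 m of shift or 90 degrees of turn. Its arguments: {"type":"object","properties":{"motion":{"type":"array"},"fingers":{"type":"number"},"squeeze":{"type":"number"}},"required":["motion"]}

```bash
mkdir -p pics; python3 - <<'E'
from cell import arm,get_image
import cv2
for n in("scene","top","wrist"):
    d=get_image(n); cv2.imwrite(f"pics/{n}0.png",d["pixels"]); print(n,d["K"],d["k1"],d["xyz"],d["rotation"])
s=arm.sense(); print(s["t"],s["eef_pos"],s["orientation"],s["gripper_width"],s["force"])
E
```

```text
scene [[362.42865476   0.         315.2994577 ]
 [  0.         362.42865476 193.80491881]
 [  0.           0.           1.        ]] -0.004116425190077673 [-0.097611   -0.40951306  0.89913235] [-2.12255185  1.17309267 -0.47905485]
top [[430.03610512   0.         326.87582402]
 [  0.         430.03610512 195.25339019]
 [  0.           0.           1.        ]] -0.11121188531988827 [ 2.41679304e-01 -1.46589971e-03  1.60514822e+00] [-2.08592699  2.14175636 -0.22462171]
wrist [[353.28140732   0.         320.04649343]
 [  0.         353.28140732 201.02301181]
 [  0.           0.           1.        ]] -0.02285589883596681 [0.05272161 0.52776558 0.37425393] [2.2698682  1.77068363 0.27829545]
0.15 [0.12869973 0.50867227 0.23868861] [-1.31708163 -1.02401198  1.02562861] 0.08557993606205065 [-0.33010615 -0.84510963 -0.32505173]
```

View pics/scene0.png

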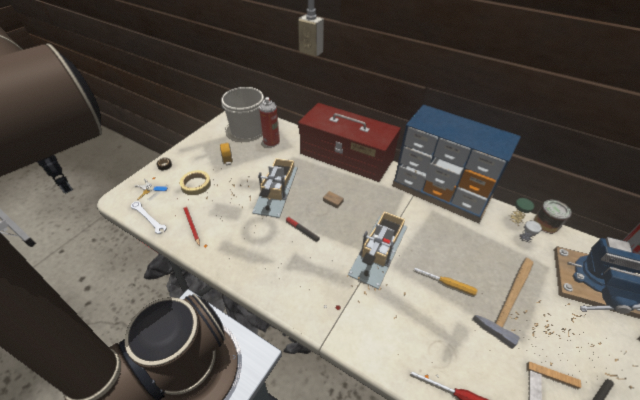

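View pics/top0.png

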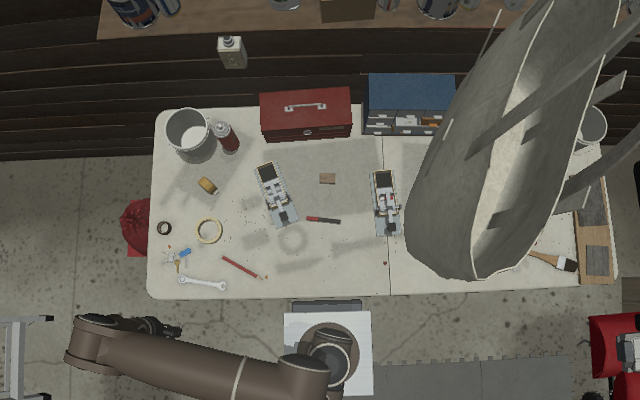

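View pics/wrist0.png

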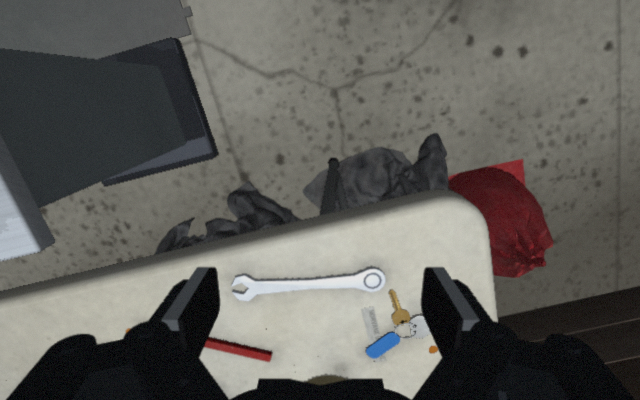

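The battery feeder seems to be the one at scene (380,243) / top (386,203), with red on it. I'll zoom in to check.

```bash
python3 - <<'E'
import cv2,numpy as np
s=cv2.imread("pics/scene0.png");t=cv2.imread("pics/top0.png")
a=cv2.resize(s[200:295,335:435],(400,380),interpolation=cv2.INTER_CUBIC)
b=cv2.resize(s[145:225,240:320],(400,400),interpolation=cv2.INTER_CUBIC)[:380]
cv2.imwrite("pics/zs.png",np.hstack([a,b]))
a=cv2.resize(t[160:250,355:425],(350,450),interpolation=cv2.INTER_CUBIC)
b=cv2.resize(t[150:240,245:315],(350,450),interpolation=cv2.INTER_CUBIC)
cv2.imwrite("pics/zt.png",np.hstack([a,b]))
E
```

```text
(no output)
```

View pics/zs.png

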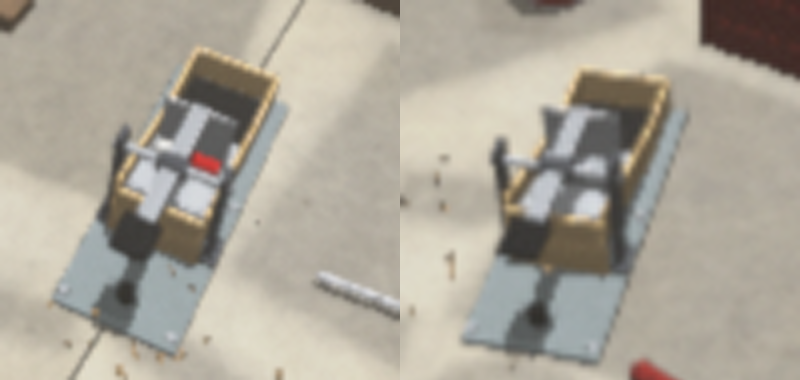

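View pics/zt.png

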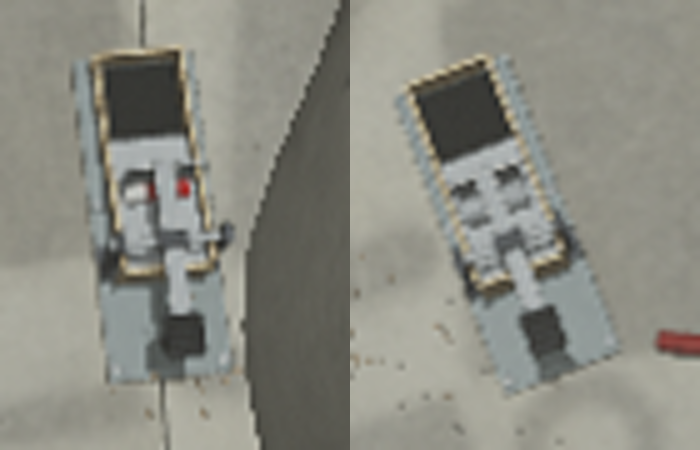

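```bash
cat > h.py <<'E'
import numpy as np,cv2
from scipy.spatial.transform import Rotation as R
def ray(d,uv):
    k=d["k1"]; dist=np.array([k,0,0,0,0.])
    p=cv2.undistortPoints(np.array([[uv]],float),d["K"],dist)[0,0]
    v=R.from_rotvec(d["rotation"]).as_matrix()@np.array([p[0],p[1],1.]); return np.array(d["xyz"]),v/np.linalg.norm(v)
def plane(d,uv,z):
    o,v=ray(d,uv); return o+v*(z-o[2])/v[2]
def proj(d,P):
    r=R.from_rotvec(d["rotation"]).inv(); return cv2.projectPoints(np.array(P,float).reshape(-1,1,3),r.as_rotvec(),-r.apply(d["xyz"]),d["K"],np.array([d["k1"],0,0,0,0.]))[0][:,0]
def tri(rs):
    A=0;b=0
    for o,v in rs:
        M=np.eye(3)-np.outer(v,v);A=A+M;b=b+M@o
    X=np.linalg.solve(A,b); return X,[np.linalg.norm((np.eye(3)-np.outer(v,v))@(X-o))*1e3 for o,v in rs]
E
python3 - <<'E'
from h import *
from cell import get_image
s=get_image("scene");t=get_image("top")
def dark(d,box,th):
    x0,y0,x1,y1=box;g=d["pixels"][y0:y1,x0:x1].max(2)
    n,l,st,c=cv2.connectedComponentsWithStats((g<th).astype(np.uint8))
    for i in range(1,n):
        if st[i,4]>15: print(st[i]+[x0,y0,0,0,0],c[i]+[x0,y0])
print("scene");dark(s,(355,245,382,270),60)
print("top");dark(t,(380,218,402,236),60)
ps=(368.3,258.8);pt=(391.6,227)
print(tri([ray(s,ps),ray(t,pt)]))
print(plane(s,ps,.093),plane(t,pt,.093))
# base corners z~? top image zoom/5+(355,160)
for z in (0,.006):
  for q in [(107,381),(232,373),(75,60)]: print(z,plane(t,(355+q[0]/5,160+q[1]/5),z))
  for q in [(53,300),(180,355),(287,105)]: print('s',z,plane(s,(335+q[0]/4,200+q[1]/4),z))
E
```

```text
scene
top
[387 223   9   8  45] [391.42222222 225.95555556]
(array([ 0.43924   , -0.23978395,  0.09176923]), [np.float64(0.772554441526992), np.float64(0.772554441526869)])
[ 0.43895088 -0.24063426  0.093     ] [ 0.43863195 -0.23894181  0.093     ]
0 [ 0.41766198 -0.19440887  0.        ]
0 [ 0.42091185 -0.28900142  0.        ]
0 [ 0.66679233 -0.18200052  0.        ]
s 0 [ 4.21192875e-01 -1.97229393e-01 -1.11022302e-16]
s 0 [ 0.42954546 -0.29220145  0.        ]
s 0 [ 6.77131491e-01 -2.70106805e-01  1.11022302e-16]
0.006 [ 0.41700416 -0.19368766  0.006     ]
0.006 [ 0.42024189 -0.28792662  0.006     ]
0.006 [ 0.66520327 -0.18132569  0.006     ]
s 0.006 [ 0.41773084 -0.19864598  0.006     ]
s 0.006 [ 0.42602769 -0.29298428  0.006     ]
s 0.006 [ 0.67196156 -0.27103708  0.006     ]
```

```bash
python3 - <<'E'
from h import *
from cell import arm
s=arm.sense(); M=R.from_rotvec(s["orientation"]).as_matrix();print(M.round(3))
x=M[:,0];print(np.degrees(np.arctan2(x[1],x[0])), s["t"])
E
```

```text
[[ 0.245 -0.    -0.969]
 [ 0.969 -0.001  0.245]
 [-0.001 -1.    -0.   ]]
75.8014325965681 0.25
```

>>> jog_arm --motion '[0.32,-0.8,0,-0.4,0.32,-0.8,0,-0.4,0.32,-0.8,0,-0.4,0.32,-0.8,0,-0.4,0.32,-0.8,0,-0.4,0.32,-0.8,0,-0.4,0.32,-0.8,0,-0.4,0.32,-0.8,0,-0.4,0.32,-0.8,0,-0.4,0.32,-0.8,0,-0.4]' --fingers 0

```text
t: 1.5
eef_pos: [0.2884, 0.11, 0.2393]
orientation: [-1.501, -0.546, 0.546]
force: [0.6, 0.8, -0.8]
gripper_width: -0.0002
```

>>> jog_arm --motion '[0.296,-0.7,0,-0.4,0.296,-0.7,0,-0.4,0.296,-0.7,0,-0.4,0.296,-0.7,0,-0.4,0.296,-0.7,0,-0.4,0.296,-0.7,0,-0.4,0.296,-0.7,-0.08,-0.4,0.296,-0.7,-0.08,-0.4,0.296,-0.7,-0.08,-0.4,0.296,-0.7,-0.08,-0.4]'

```text
t: 2.75
eef_pos: [0.4376, -0.2401, 0.2011]
orientation: [-1.571, -0.056, 0.052]
force: [-0.4, -0.3, -0.6]
gripper_width: -0.0002
```

```bash
python3 - <<'E'
from h import *
from cell import arm,get_image
w=get_image("wrist");s=arm.sense();cv2.imwrite("pics/w1.png",w["pixels"])
print(s["eef_pos"],w["xyz"],w["rotation"])
print(proj(w,[[.439,-.240,.092],[.4235,-.241,.093],[.455,-.239,.093]]), proj(w,[s["eef_pos"]-np.array([0,0,.008])]))
sc=get_image("scene");cv2.imwrite("pics/s1.png",cv2.resize(sc["pixels"][150:300,280:480],(800,600)))
E
```

```text
[ 0.43745593 -0.24030145  0.20100302] [ 0.43291048 -0.1611272   0.33662473] [2.8226993  0.09883064 0.01796967]
[[320.28739632 199.399739  ]
 [298.8659027  199.7156987 ]
 [342.39285901 199.97838425]] [[317.34033161 267.85910824]]
```

View pics/w1.png

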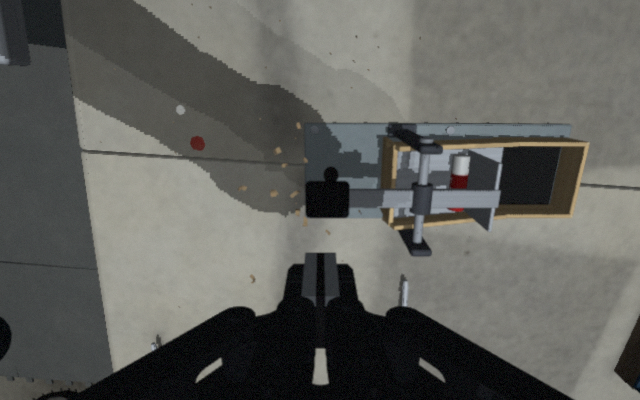

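View pics/s1.png

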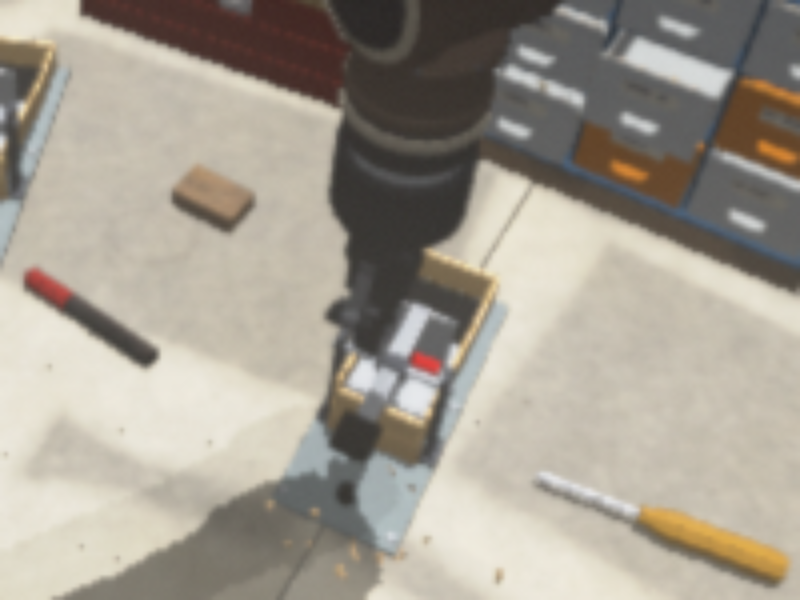

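Wrist view: the paddle spans (306–349, 181–217), centred near (327.5,199). That is about 5 mm further in x than the fixed cameras gave, so I'll triangulate again.

```bash
python3 - <<'E'
from h import *
from cell import get_image
w=get_image("wrist");s=get_image("scene");t=get_image("top")
g=w["pixels"][170:225,295:360].max(2); m=(g<40).astype(np.uint8)
m=cv2.morphologyEx(m,cv2.MORPH_OPEN,np.ones((19,19),np.uint8));x,y,ww,hh=cv2.boundingRect(m);c=(295+x+ww/2-.5,170+y+hh/2-.5);print(x+295,y+170,ww,hh,c)
print(plane(w,c,.093))
print(tri([ray(w,c),ray(s,(368.3,258.8)),ray(t,(391.5,226.5))]))
print(tri([ray(w,c),ray(t,(391.5,226.5))]))
# base corners in wrist z~.006
for q in[(304,124),(571,125),(304,217)]: print(plane(w,q,.004))
E
```

```text
306 181 43 36 (327.0, 198.5)
[ 0.44352817 -0.23897827  0.093     ]
(array([ 0.44235417, -0.23984753,  0.08810875]), [np.float64(1.5278879002802495), np.float64(0.2772084923649314), np.float64(1.322997025893671)])
(array([ 0.44261362, -0.24049622,  0.08590094]), [np.float64(1.40805159762449), np.float64(1.4080515976244914)])
[ 0.42078815 -0.19660771  0.004     ]
[ 0.6701985  -0.17939535  0.004     ]
[ 0.42587475 -0.28836633  0.004     ]
```

>>> jog_arm --motion '[0.008,0,-0.08,0,0.008,0,-0.16,0,0.008,0,-0.17,0,0.008,0,-0.17,0]'

```text
t: 3.5
eef_pos: [0.441, -0.2412, 0.1152]
orientation: [-1.57, -0.052, 0.052]
force: [-0.4, 0.6, 0.6]
gripper_width: 0.0002
```

```bash
python3 - <<'E'
from h import *
from cell import arm,get_image
w=get_image("wrist");s=arm.sense();cv2.imwrite("pics/w2.png",w["pixels"])
print(s["eef_pos"],s["force"],proj(w,[s["eef_pos"]-np.array([0,0,.008]),[.444,-.24,.093]]))
sc=get_image("scene");cv2.imwrite("pics/s2.png",cv2.resize(sc["pixels"][190:290,320:450],(780,600)))
E
```

```text
[ 0.4414736 -0.2414996  0.1158932] [-0.24529979 -0.66232058 -0.01600694] [[318.7389206  268.92435882]
 [324.16469322 251.65447109]]
```

View pics/w2.png

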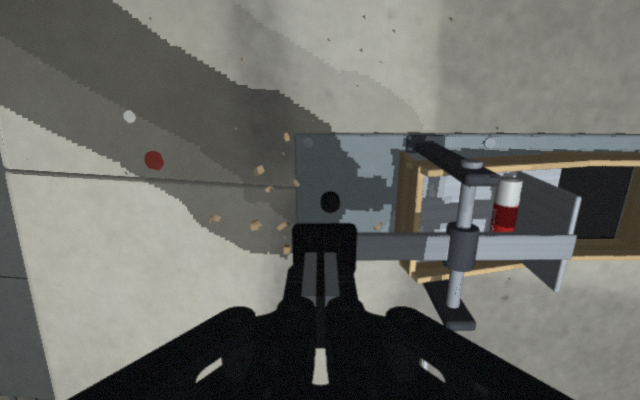

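View pics/s2.png

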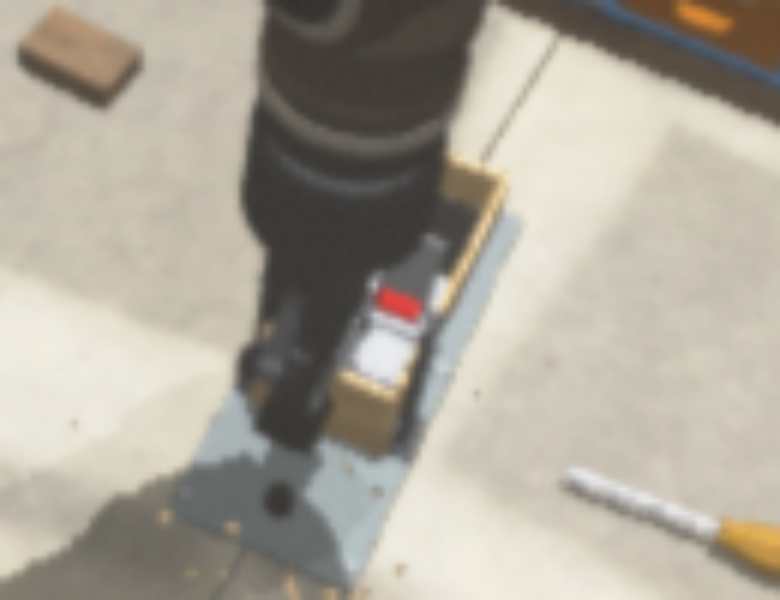

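Fingertips are over the paddle, about 3 mm uphill of its centre (paddle x 294–356 in the image, tool at 319). Next I go down to near contact.

>>> jog_arm --motion '[0.002,0.002,-0.014,0,0.002,0.002,-0.028,0,0.002,0.002,-0.036,0,0.002,0.002,-0.036,0]'

```text
t: 4.1
eef_pos: [0.4416, -0.24, 0.096]
orientation: [-1.57, -0.052, 0.052]
force: [0.2, -0.3, 0.6]
gripper_width: -0.0
```

>>> jog_arm --motion '[0,0,-0.008,0,0,0,-0.016,0,0,0,-0.016,0]'

```text
t: 4.47
eef_pos: [0.4418, -0.24, 0.0881]
orientation: [-1.57, -0.052, 0.052]
force: [0.4, -0.3, 0.8]
gripper_width: -0.0
```

```bash
python3 - <<'E'
from h import *
from cell import arm,get_image
w=get_image("wrist");s=arm.sense();cv2.imwrite("pics/w3.png",w["pixels"])
print(s["eef_pos"],s["force"])
for i in range(3): get_image("top"); print(arm.sense()["force"])
E
```

```text
[ 0.44177004 -0.24000173  0.08810345] [ 0.30832734 -0.17595572  0.79847091]
[ 1.28828329 -0.31376759  0.52420411]
[ 1.51626754  0.06872009 -0.39863552]
[-0.31974793  0.02269722  0.14535022]
```

View pics/w3.png

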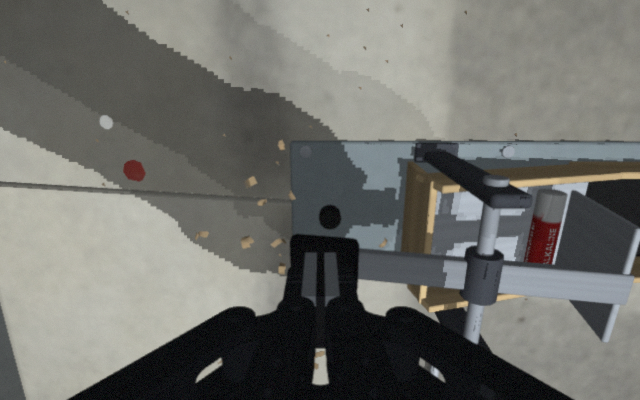

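>>> jog_arm --motion '[0,0,-0.01,0,0,0,-0.02,0,0,0,-0.02,0]'

```text
t: 5.05
eef_pos: [0.4421, -0.2402, 0.0783]
orientation: [-1.571, -0.053, 0.052]
force: [0.7, 0.8, 4.1]
gripper_width: 0.0003
```

```bash
python3 - <<'E'
from h import *
from cell import arm,get_image
w=get_image("wrist");s=arm.sense();cv2.imwrite("pics/w4.png",w["pixels"])
print(s["t"],s["eef_pos"],s["force"])
sc=get_image("scene");cv2.imwrite("pics/s4.png",cv2.resize(sc["pixels"][190:290,320:450],(780,600)))
print(arm.sense()["force"])
E
```

```text
5.1 [ 0.44204597 -0.2401887   0.07841532] [ 2.26096627 -0.0325026   4.40491977]
[0.9435125  0.99423354 5.04404409]
```

View pics/w4.png

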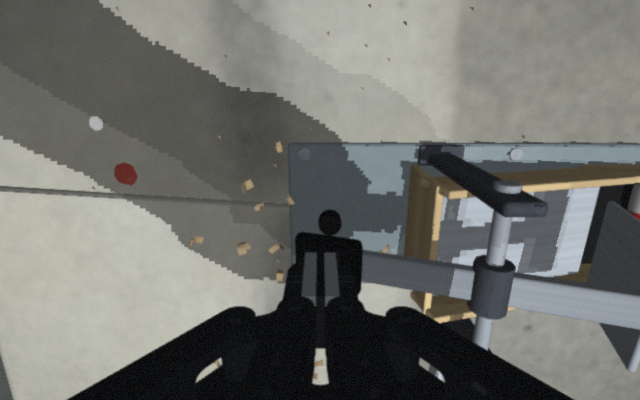

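View pics/s4.png

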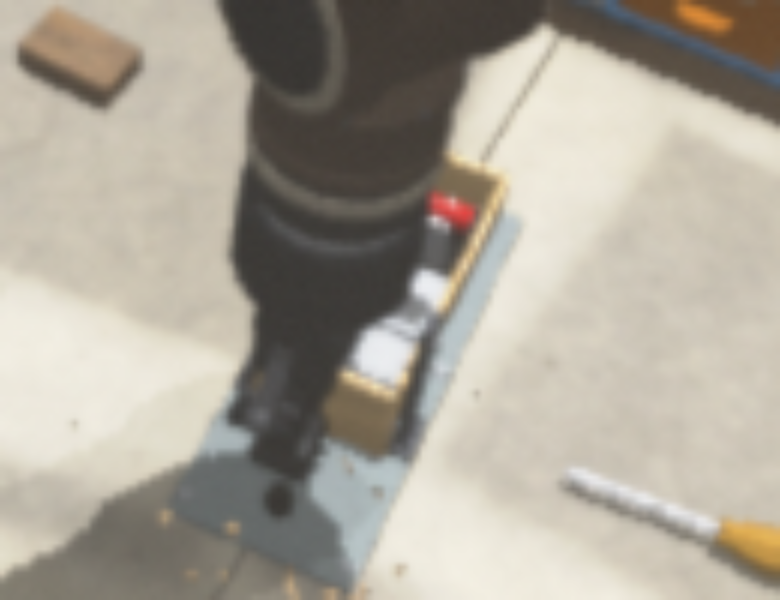

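The battery has gone under the gate and is in the tray (red at about (455,212) in the zoom). I'll hold for half a second, then let the lever up gently.

>>> jog_arm --motion '[0,0,0,0,0,0,0,0,0,0,0,0,0,0,0,0]'

```text
t: 5.65
eef_pos: [0.442, -0.2402, 0.0784]
orientation: [-1.57, -0.052, 0.052]
force: [2.2, 0.6, 5.7]
gripper_width: -0.0004
```

```bash
python3 - <<'E'
from h import *
from cell import arm,get_image
w=get_image("wrist");t=get_image("top");s=get_image("scene")
print(arm.sense()["t"],arm.sense()["force"])
def red(d,box):
    x0,y0,x1,y1=box;p=d["pixels"][y0:y1,x0:x1].astype(int);m=((p[...,2]>110)&(p[...,1]<80)&(p[...,0]<80)).astype(np.uint8)
    n,l,st,c=cv2.connectedComponentsWithStats(m); 
    i=1+st[1:,4].argmax(); return c[i]+[x0,y0],st[i,4]
for n,d,b in(("s",s,(375,205,410,240)),("t",t,(365,160,405,215)),("w",w,(440,130,640,330))):
    try: c,a=red(d,b);print(n,c,a,plane(d,c,.0155))
    except Exception as e: print(n,e)
E
```

```text
5.8 [2.14068402 0.05143308 5.13354337]
s [394.92 222.92] 25 [ 0.65655119 -0.23571183  0.0155    ]
t [384.22222222 173.33333333] 27 [ 0.65606455 -0.23458387  0.0155    ]
w attempt to get argmax of an empty sequence
```

Scene and top both put the battery at (0.656,-0.235) for z = 15 mm, about 108 mm downhill, so it lies against the end wall. I'm releasing the lever.

>>> jog_arm --motion '[0,0,0.014,0,0,0,0.028,0,0,0,0.042,0,0,0,0.06,0,0,0,0.12,0,0,0,0.2,0,-0.1,0,0.26,0,-0.2,0,0.26,0,-0.2,0,0.26,0,-0.2,0,0.26,0]'

```text
t: 7.05
eef_pos: [0.3422, -0.2401, 0.2085]
orientation: [-1.57, -0.053, 0.051]
force: [0.6, -0.2, -0.3]
gripper_width: -0.0001
```

```bash
python3 - <<'E'
from h import *
from cell import arm,get_image
w=get_image("wrist");t=get_image("top");s=get_image("scene")
st=arm.sense();print(st["t"],st["eef_pos"],st["force"])
cv2.imwrite("pics/w5.png",w["pixels"])
a=cv2.resize(s["pixels"][200:295,335:435],(400,380),interpolation=cv2.INTER_CUBIC)
b=cv2.resize(t["pixels"][160:250,355:425],(296,380),interpolation=cv2.INTER_CUBIC)
cv2.imwrite("pics/z5.png",np.hstack([a,b]))
cv2.imwrite("pics/s5.png",s["pixels"])
E
```

```text
7.2 [ 0.34257464 -0.2400425   0.20800421] [-0.53844216  0.18727974 -0.63986704]
```

View pics/w5.png

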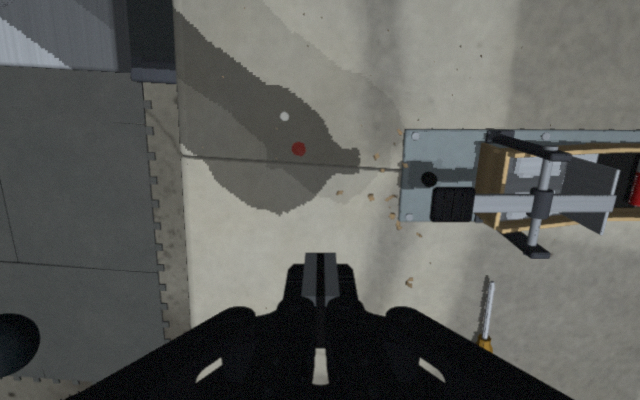

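View pics/z5.png

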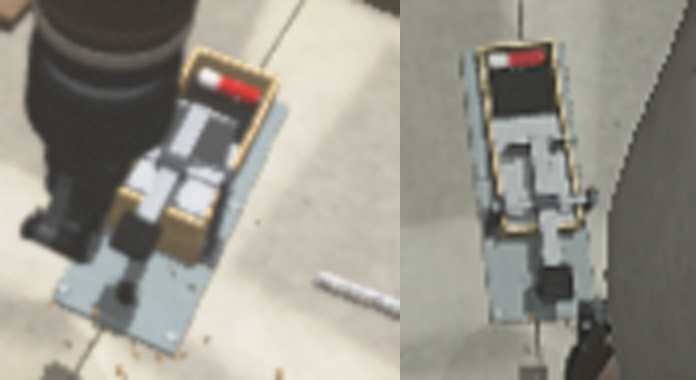

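View pics/s5.png

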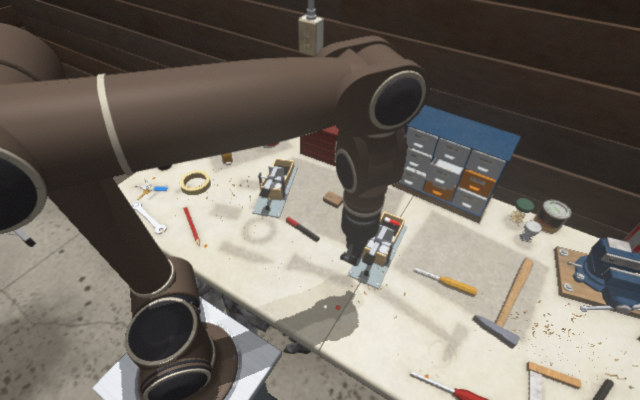

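The battery lies against the tray's end wall (zoom (230,85)). The paddle is back at its starting pixels, (133,237) in the zoom, and the arm is clear.

```bash
python3 -c "
from cell import job_done
print(job_done())"
```

```text
the job is handed in; nothing more can be done
None
```

The battery rolled into its catch tray and the gate is shut again. I handed the job in at about 7 s; no verdict is reported.

I pressed the battery feeder's paddle with the closed fingertips until the force read about 4–5 N. I held it there while the battery rolled under the gate, then raised the arm and backed off.

**Last checks:**
- **Battery:** with the lever still held down, the scene and top views agreed to about 1 mm, putting it about 108 mm downhill, near the tray's end wall. After release, the pictures still showed it against that wall.
- **Lever:** the paddle is back at the pixel position it had at the start. I judged this from the pictures, since the joint angle can't be read.
- **Arm:** it is clear of the feeder, and the force reading is within noise.
- **Roller feeder and other things:** they look untouched in the final scene picture. I checked this by eye only and did not measure them.

**What disagreed:**
- **Paddle position:** the wrist camera put the paddle about 5 mm further ahead than the fixed cameras did. I aimed between the two.
- **Paddle height:** with the wrist view included, it came out at 86–88 mm, against the stated 93 mm. The scene and top views alone gave 92 mm.
- **Force:** the reading stayed within noise until the fingertips were well below the expected contact height, then rose clearly. The fingertips probably stand less far ahead of the TCP than stated.

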